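# Level the tilt stage and press the split sensor housing together

### The arm

A 7-joint arm with a two-finger parallel gripper is mounted at the origin on the work surface. World frame = base frame: x ahead of the robot, y to its left, z up, the work surface at z = 0. Lengths are in m, angles in rad, forces in N, time in s.
With the tool pointing down it reaches from about 0.4 to 0.875 m from the base axis. Payload 6.5 kg.
Tool frame: the origin (TCP) lies between the finger pads; the fingertips stand 11 mm ahead of it and the grasp point (between the pads) lies 8 mm behind it; z points along the fingers, y is the line along which they close (so a half turn about z gives the same grasp; the last joint's range is limited). The gripper opens to 88 mm and grips with 3 to 60 N. Pads are 18 mm wide; open, the fingers measure 123 mm over their backs; the gripper's body (75 mm by 187 mm) begins 45 mm behind the grasp point.
Start: joints at [-1.414, 0.536, -0.004, 1.538, 0.003, 1.067, -0.071], TCP at [0.144, 0.634, 0.25] pointing down, gripper open.
Joint ranges: [-2.7, 2.7], [-0.37, 2.16], [-1.27, 1.26], [0.24, 2.4], [-1.31, 4.45], [0.19, 1.91], [-2.76, 2.76]. Speed limits (rad/s): [2.39, 2.39, 3.14, 3.14, 3.14, 3.14, 3.14].

### API

Orientations are given as a unit quaternion [x, y, z, w].
In Python, from cell import bot gives the robot as it stands. The module is installed in compiled form; this text tells all that it offers.
- The arm moves only by the tool apply_moves, never from a script. Its argument "deltas" is one flat list of numbers, 7 for each row, row after row: the shift along the tool's x, y, z in m, then the turn, a rotation vector about the tool's x, y, z in rad, then the opening in per cent of the stroke, from 0 (shut) to 100 (fully open). A call has exactly 8 rows; each row is the pose to reach, as a shift and turn from the pose commanded when the call began, along the tool's axes at that moment; what a row does not reach only later rows make up. A row lasts 1/10 s, in which the tool goes at most 50 mm and 8.59 degrees, less where a joint would pass 70% of its speed; a pose out of reach is approached as far as the arm can. A call with a gripper value outside its range is refused whole. The fingers move at their own pace and stop on an object; "force" is the grip in N (left out, the last holds). Time passes only in rows, so rows that repeat a pose let the fingers close, or fill a call up. It gives the time, the measured TCP pose, the force, the opening and the grip force at its end, in the units of the state.
- bot.observe(): the state, without advancing time (a new reading comes with each control period).
- bot.camera(name): name is "scene" or "top" or "wrist"; returns the picture (420x560x3 uint8, red, green, blue); there is no depth.
- bot.camera_model(name): a dict with "camera_matrix" (3x3 intrinsics, pixels), "R" (3x3) and "t" (3): a world point X has camera coordinates R X + t. Camera axes: x right, y down, z forward; pixel columns grow to the right and rows downward; lengths in m; the calibration is good to about 2 mm. A picture is of the moment at which its call begins: read the wrist's pose just before it. camera_model takes no time and is no camera call; for the wrist camera it gives the pose at the moment of the call.
- bot.sign_off(): hands the job in; it is judged then, once.
The state is a dict: "t": time; "joint_pos": joint angles; "dq": joint speeds; "effort": joint torques, N m; "tcp_pos": TCP position; "tool_rot": TCP orientation; "contact_force": force on the tool from outside, world axes, zero at the start; "moment": the same for the moment, N m; "grip_width": opening from 0.0 (shut) to 1.0 (fully open); "grasp_force": force on a finger pad.
Only numpy, scipy, OpenCV 4.12 (cv2) and the standard library are available. Lean on these libraries where they do the work, as an engineer would, in place of code of your own. Each camera call takes 0.05 s, during which the arm holds its last target. There are 200 camera calls.

### The job

The lower half of an aluminium sensor housing is clamped on a tilting platform that has been left out of level. First turn the stage's bar knob until the platform sits level, then pick up the loose upper half from the bench and fit it onto the two dowels of the lower half, thick dowel in the large hole, until the faces meet all round. Finish while the gripper is still holding the upper half pressed firmly down on the lower half (the bond needs a steady push; do not let go), with the platform still level and the other things on the bench left where they are.

Things in the scene. Friction and masses are not known exactly. Their poses are not given: they have to be found in the camera images.
- stage: Tilt stage, fixed to the bench: black base plate 130 x 265 x 12 mm, two aluminium cheeks carrying the pivots. Origin on the bench surface directly below the middle of the platform; z up; its y axis runs along the stage towards the knob. The base plate reaches from y = -95 to +170 mm.
- knob (a joint): Angle of the levelling knob about the vertical, rad, counter-clockwise positive from above; 0 = platform level: the knob's bar then lies along the stage's y axis, in line with the two white marks on the black disc under it. Starts at 0.6 to 1.3; turning clockwise (value falling) raises the knob end. Stops at -0.4 and 1.6; stiff: takes 0.15 N m to turn; it does not rise or sink as it turns.
- knob_grip (a point): Grip point of the knob, on its vertical axis, at stage x 0, y 130 mm, 92 mm above the bench. The knob is an upright black bar 44 mm long, 12 mm thick, 74 to 102 mm above the bench, over a fixed black disc (64 mm diameter, top at 62 mm). The point turns with the knob: y along the bar, x across its thickness.
- lower_seam (a point): Centre of the top (mating) face of the lower half, an aluminium block 44 (x) x 136 (y) x 26 mm on the platform; 82 mm above the bench when level; z is the face's normal, y towards the knob. Two upright steel dowels stand on this face, 52 mm either side of the middle: 14 mm diameter at +y (knob end), 10 mm at -y.
- dowel_big (a point): Foot of the 14 mm dowel, on the mating face. Both dowels are 20 mm tall: straight for 12 mm, then tapered by 3.5 mm in radius.
- dowel_small (a point): Foot of the 10 mm dowel, on the mating face.
- upper: Loose upper half, aluminium, 0.18 to 0.35 kg, right way up on the bench: flange 44 (x) x 136 (y) x 12 mm, on its middle a dome block 44 x 70 x 28 mm, 40 mm tall in all; the 44 mm wide sides are flush from top to bottom, for gripping. Origin: centre of the underside, z up. Round holes through both flange ends. Fitted, its axes coincide with those of lower_seam.
- hole_big (a point): Centre of the 16.5 mm hole at the underside of the upper half, 52 mm from its middle on the +y side. A round black cap (16 mm) on top of the dome, 22 mm off the middle, marks this end.
- hole_small (a point): Centre of the 12.5 mm hole at the underside, 52 mm from the middle on the -y side; four dark lines on the dome mark this end.
- post: Bystander: steel optics post on a round foot, 32 mm wide, 60 mm tall; origin under its centre.
- driver: Bystander: screwdriver lying on the bench.
- lens_ring: Bystander: black ring, 48 mm diameter, 14 mm tall; origin under its centre.
- mug: Bystander: white mug, 80 mm wide, 90 mm tall.
- bottle: Bystander: short white bottle, 56 mm diameter, 90 mm tall.
- lens_case: Bystander: wooden lens case 80 x 60 x 25 mm.
- parts_tray: Bystander: grey divided parts tray 100 x 160 x 30 mm.
- platform: Aluminium platform 100 (x) x 160 (y) x 12 mm with the lower housing half fixed on its middle. Origin at its centre, 50 mm above the bench, on the pivot: it rocks about the stage's x axis only. Tilt = -0.09 x knob value (rad), so at the start 0.05 to 0.12 rad out of level with the knob end low; it stays where the knob puts it. Axes: x, y of the stage when level.
Things that resemble listed ones, but are neither listed nor needed, are in the scene too. What is shaped like the upper but green or pink is not meant.

How it is judged:
By the outcome, as a careful person would: the job done as asked, in the order asked, and still so for the second after the job is handed in, while the arm keeps its last pose, push and grip.
It also fails if it takes over 51 s, if anything falls off the work surface, if the arm or the gripper's body presses on something with over 40 N, if the wrist force passes 120 N, or if a joint passes its speed limit or range.

## Working session

There is one attempt and no reset: what is moved stays moved. The work goes in short steps, Python scripts to look and compute and a tool call to move; the robot and the scene stay as the last step left them, time stands still between calls to the robot, and variables do not carry over. Pictures are saved under pics/ and viewed, at most 10 in all, crops included, and the job is handed in when it is done.

Besides the shell and the picture viewer there is one more tool, called after ">>>" in YAML: its name, and indented under it one key for each argument. apply_moves: Moves the arm, as the interface text tells. Its arguments: {"type":"object","properties":{"deltas":{"type":"array","items":{"type":"number"}},"force":{"type":"number"}},"required":["deltas"]}

```bash
mkdir -p pics; cat > h.py <<'E'
import numpy as np, cv2
from cell import bot
from scipy.spatial.transform import Rotation as Ro
def grab(n,f):
    m=bot.camera_model(n); im=bot.camera(n)
    cv2.imwrite('pics/'+f+'.png',im[:,:,::-1]); np.savez('pics/'+f+'.npz',K=m['camera_matrix'],R=m['R'],t=m['t'])
    return im
def ray(f,u,v,z):
    m=np.load('pics/'+f+'.npz');d=m['R'].T@np.linalg.inv(m['K'])@[u,v,1.];c=-m['R'].T@m['t']
    return c+d*(z-c[2])/d[2]
def proj(f,X):
    m=np.load('pics/'+f+'.npz');p=m['K']@(m['R']@np.array(X)+m['t']);return p[:2]/p[2]
E
python3 - <<'E'
from h import *
a=grab('top','top0');b=grab('scene','scene0')
for f in('top0','scene0'):
    m=np.load('pics/'+f+'.npz');print(-m['R'].T@m['t'],m['K'][0,0]);print(m['R'].round(2))
print(bot.observe())
E
```

```text
[0.38063295 0.06264883 1.36304029] 514.9023722482295
[[-0.01 -1.    0.01]
 [-0.99  0.01 -0.12]
 [ 0.12 -0.01 -0.99]]
[1.46251591 0.13713619 0.66721023] 423.22182083030305
[[-0.11  0.99  0.02]
 [ 0.53  0.07 -0.85]
 [-0.84 -0.08 -0.53]]
{'t': 0.1, 'joint_pos': array([-1.41417032,  0.53707961, -0.00445432,  1.53875198,  0.00258795,
        1.06728411, -0.07118986]), 'dq': array([-0.0016309 , -0.00196503,  0.00050632, -0.003372  , -0.00023421,
        0.00154074,  0.00154097]), 'effort': array([ 2.39546367e-03, -5.72076702e+01,  9.93653387e-01, -2.52230787e+01,
       -5.62429894e-02,  1.33765483e-02,  4.24688176e-05]), 'tcp_pos': array([0.14352354, 0.63341927, 0.24894222]), 'tool_rot': array([ 1.11138159e-01,  9.93804676e-01, -7.57732019e-04, -3.75053214e-05]), 'contact_force': array([0.79645369, 0.05216964, 0.22090534]), 'moment': array([ 0.05018965, -0.02751115, -0.00195971]), 'grasp_force': 0.0, 'grip_width': 1.0002501073458636}
```

View pics/top0.png

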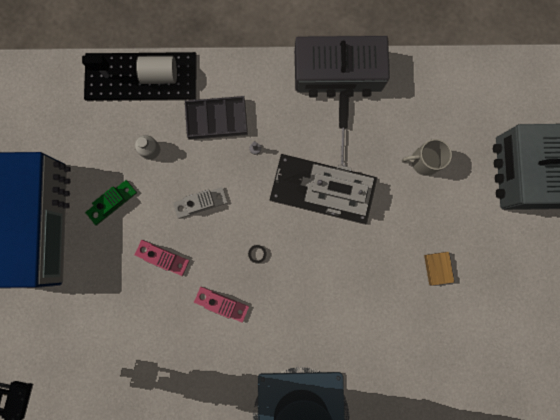

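View pics/scene0.png

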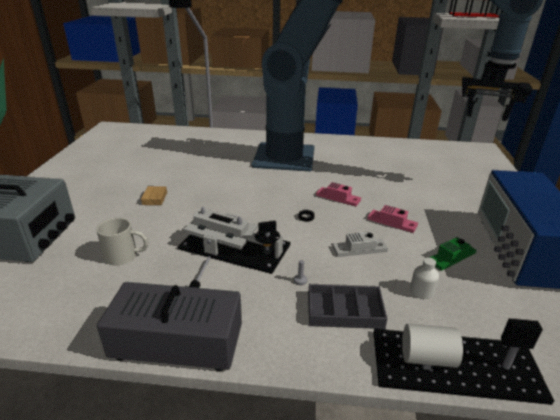

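The top view shows the stage at about (325,188), knob end to the left. Things shaped like the upper half are green (112,202), pink (162,258), pink (222,304) and bare aluminium (203,203). Only the aluminium one fits, since green and pink are excluded. I'll confirm that in one enlarged crop, which also covers the stage.

```bash
python3 - <<'E'
from h import *
a=cv2.imread('pics/top0.png')[140:230,165:385]
a=cv2.resize(a,None,fx=3.6,fy=3.6,interpolation=cv2.INTER_CUBIC)
cv2.imwrite('pics/crop0.png',cv2.convertScaleAbs(a,alpha=1.5))
E
```

```text
(no output)
```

View pics/crop0.png

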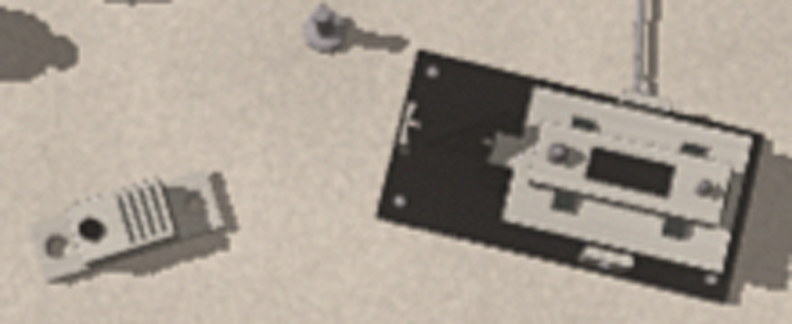

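The crop shows a bare aluminium part with a black cap at crop (92,229), the large hole at (55,245) and four dark lines at (145,208). That confirms it is the upper half. The stage's base plate corners are at (420,50), (380,216), (730,302) and (762,132), and the thick dowel is near (565,155).

```bash
python3 - <<'E'
from h import *
c=lambda x,y:(165+x/3.6-.36,140+y/3.6-.36)
P=[ray('top0',*c(*p),.012) for p in((420,50),(380,216),(730,302),(762,132))]
P=np.array(P)[:,:2]
print(P, [np.linalg.norm(P[i]-P[i-1]) for i in range(4)])
yd=(P[0]+P[1]-P[2]-P[3]);yd/=np.linalg.norm(yd);print('stage yaw',np.arctan2(yd[1],yd[0])-np.pi/2)
o=P.mean(0)-yd*.0375;print('origin',o,'knob',o+yd*.13, 'seam dowels',o+yd*.052,o-yd*.052)
cap=ray('top0',*c(92,229),.04)[:2];hb=ray('top0',*c(55,245),.012)[:2]
e=ray('top0',*c(218,190),.012)[:2]
d=hb-e;print(cap,hb,e,np.linalg.norm(d));d/=np.linalg.norm(d)
print('upper',cap-.022*d,hb-.052*d,'yaw',np.arctan2(d[1],d[0])-np.pi/2)
m=bot.camera_model('wrist');s=bot.observe();T=Ro.from_quat(s['tool_rot']).as_matrix()
print('cam in tool',T.T@(-m['R'].T@m['t']-s['tcp_pos']),(m['R']@T).round(3),m['camera_matrix'])
print(T.round(3))
E
```

```text
[[ 0.67794037  0.03741086]
 [ 0.55400166  0.06867983]
 [ 0.48712907 -0.18680112]
 [ 0.61300472 -0.2150169 ]] [np.float64(0.26064614321374224), np.float64(0.1278223489422341), np.float64(0.26408797213517365), np.float64(0.12899926954939983)]
stage yaw -0.25391059972051133
origin [ 0.57359929 -0.11022949] knob [0.60625413 0.01560239] seam dowels [ 0.58666123 -0.05989674] [ 0.56053735 -0.16056224]
[0.54372855 0.2752176 ] [0.53574571 0.30664941] [0.57483648 0.1874896 ] 0.1254079268333431
upper [0.55058615 0.25431369] [0.55195458 0.25724017] yaw 0.31699103869931555
cam in tool [ 0.06746247  0.00075716 -0.1347939 ] [[-0.001  1.     0.   ]
 [-0.964 -0.001 -0.266]
 [-0.266 -0.001  0.964]] [[365.41493266   0.         284.83955972]
 [  0.         365.41493266 210.99158381]
 [  0.           0.           1.        ]]
[[-0.975  0.221 -0.   ]
 [ 0.221  0.975 -0.001]
 [-0.    -0.002 -1.   ]]
```

>>> apply_moves:
  deltas: [-0.036,-0.031,0.002,0,0,0.05,45,-0.072,-0.062,0.004,0,0,0.1,45,-0.108,-0.093,0.006,0,0,0.15,45,-0.144,-0.124,0.008,0,0,0.2,45,-0.18,-0.155,0.01,0,0,0.25,45,-0.216,-0.186,0.012,0,0,0.3,45,-0.252,-0.217,0.014,0,0,0.35,45,-0.288,-0.248,0.016,0,0,0.4,45]

```text
t: 0.9
tcp_pos: [0.3704, 0.3266, 0.2336]
tool_rot: [0.307, 0.952, -0.0, -0.0]
contact_force: [1.1, 0.3, -0.7]
grip_width: 0.45
grasp_force: 0.0
```

```bash
cat >> h.py <<'E'
def go(p,yang):
    "delta in tool axes to TCP p, tool y at world angle yang, tool vertical"
    s=bot.observe();R=Ro.from_quat(s['tool_rot']);T=R.as_matrix()
    y=np.array([np.cos(yang),np.sin(yang),0]);z=np.array([0,0,-1.]);x=np.cross(y,z)
    G=Ro.from_matrix(np.c_[x,y,z])
    print('at',s['tcp_pos'].round(4),'yang',np.arctan2(T[1,1],T[0,1]).round(4),'delta',(T.T@(np.array(p)-s['tcp_pos'])).round(4),(R.inv()*G).as_rotvec().round(4),'F',s['contact_force'].round(1),'t',s['t'],'q',s['joint_pos'].round(2))
E
python3 -c "
from h import *
go([.606,.016,.22],.6)"
```

```text
at [0.3704 0.3266 0.2336] yang 0.9462 delta [-0.3728 -0.1142  0.0136] [-2.000e-04 -1.000e-04  3.462e-01] F [ 1.1  0.3 -0.7] t 0.9 q [-0.97  0.29  0.18  1.97 -0.07  0.89  0.2 ]
```

Clean tracking, so I'll finish the approach.

>>> apply_moves:
  deltas: [-0.047,-0.014,0.002,0,0,0.04,45,-0.094,-0.028,0.004,0,0,0.08,45,-0.14,-0.043,0.006,0,0,0.13,45,-0.187,-0.057,0.008,0,0,0.17,45,-0.234,-0.071,0.01,0,0,0.21,45,-0.28,-0.086,0.012,0,0,0.26,45,-0.327,-0.1,0.013,0,0,0.3,45,-0.373,-0.114,0.014,0,0,0.346,45]

```text
t: 1.7
tcp_pos: [0.6069, 0.0166, 0.2194]
tool_rot: [0.466, 0.885, -0.0, -0.0]
contact_force: [1.1, 0.2, -0.2]
grip_width: 0.45
grasp_force: 0.0
```

```bash
python3 -c "
from h import *
go([.606,.016,.22],.6);grab('wrist','w1')"
```

```text
at [0.6069 0.0166 0.2194] yang 0.6005 delta [ 0.     -0.0011 -0.0006] [-0.0004 -0.0004  0.0005] F [ 1.1  0.2 -0.2] t 1.7 q [-0.37  0.52  0.37  1.7  -0.22  0.96  0.68]
```

View pics/w1.png

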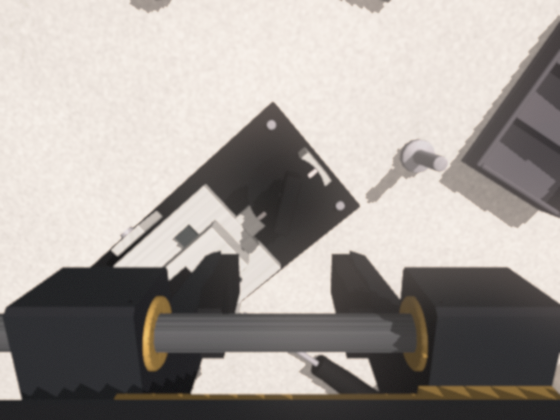

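The wrist view shows the stage's knob end with plate corners at (273,103) and (358,206). The knob sits near (285,195), black on black, so I need a brightened crop.

```bash
python3 - <<'E'
from h import *
a=cv2.imread('pics/w1.png')[95:290,200:380].astype(float)
a=np.clip(255*(a/110)**.6,0,255).astype(np.uint8)
cv2.imwrite('pics/crop1.png',cv2.resize(a,None,fx=3,fy=3,interpolation=cv2.INTER_CUBIC))
E
```

```text
(no output)
```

View pics/crop1.png

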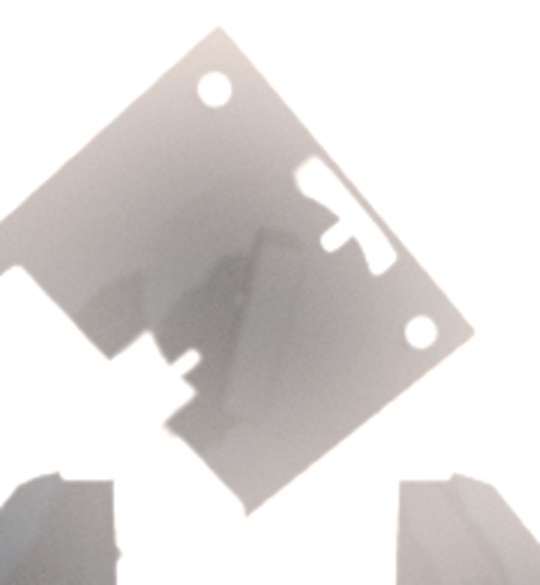

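In the crop, the bar's top face runs from about (280,238) to (246,412). The white disc marks are at (337,238) and (185,362).

```bash
python3 - <<'E'
from h import *
c=lambda x,y:(200+x/3-.33,95+y/3-.33)
A=ray('w1',*c(280,240),.102);B=ray('w1',*c(246,411),.102)
M=ray('w1',*c(337,238),.062);N=ray('w1',*c(185,362),.062)
ang=lambda d:np.arctan2(d[1],d[0])-np.pi/2
print('bar',(A+B)/2,np.linalg.norm(A-B),ang(A-B),'marks',(M+N)/2,np.linalg.norm(M-N),ang(M-N))
P=[ray('w1',*c(*p),.012) for p in((219,27),(474,332),(247,515))]
print(P,np.linalg.norm(P[0]-P[1]),ang(P[1]-P[2]),ang(np.array([-(P[1]-P[0])[1],(P[1]-P[0])[0]])))
y=P[1]-P[0];y=np.array([-y[1],y[0]])/np.linalg.norm(y[:2]);mid=(P[0]+P[1])[:2]/2
print('knob from plate',mid-.04*y, 'stage y',y)
go([*((A+B)/2)[:2],.084],ang(A-B))
E
```

```text
bar [0.60677009 0.02125353 0.102     ] 0.04260845215144931 0.4110116486344404 marks [0.6078673  0.01868173 0.062     ] 0.05408959080180764 -0.2741533447044091
[array([0.55681918, 0.07180062, 0.012     ]), array([0.67724159, 0.03984325, 0.012     ]), array([ 0.65278284, -0.05426567,  0.012     ])] 0.12459064632549544 -0.2542728228575344 -0.2593982035664677
knob from plate [0.60677043 0.01716015] stage y [0.25649894 0.96654451]
at [0.6106 0.0076 0.2198] yang 0.5898 delta [0.0145 0.0045 0.1357] [0.0005 0.0071 0.1788] F [ 2.5 -5.8  1.3] t 1.75 q [-0.36  0.52  0.38  1.7  -0.22  0.96  0.69]
```

>>> apply_moves:
  deltas: [0.001,0.001,0.02,0,0,0.05,45,0.002,0.002,0.05,0,0,0.1,45,0.002,0.002,0.08,0,0,0.15,45,0.002,0.002,0.105,0,0,0.19,45,0.002,0.002,0.122,0,0,0.19,45,0.002,0.002,0.132,0,0,0.19,45,0.002,0.002,0.136,0,0,0.19,45,0.002,0.002,0.136,0,0,0.19,45]

```text
t: 2.55
tcp_pos: [0.607, 0.021, 0.0839]
tool_rot: [0.547, 0.837, 0.0, 0.0]
contact_force: [0.1, -0.9, 0.3]
grip_width: 0.45
grasp_force: 0.0
```

```bash
python3 -c "
from h import *
go([.607,.019,.084],.411)"
```

```text
at [0.607  0.021  0.0839] yang 0.4124 delta [-0.0019 -0.0008 -0.0001] [0.0004 0.0001 0.0014] F [ 0.1 -0.9  0.3] t 2.55 q [-0.35  0.71  0.34  1.77 -0.34  0.72  0.58]
```

>>> apply_moves:
  deltas: [0,0,0,0,0,0,0,0,0,0,0,0,0,0,0,0,0,0,0,0,0,0,0,0,0,0,0,0,0,0,0,0,0,0,0,0,0,0,0,0,0,0,0,0,0,0,0,0,0,0,0,0,0,0,0,0]
  force: 55

```text
t: 3.35
tcp_pos: [0.6062, 0.0207, 0.0842]
tool_rot: [0.548, 0.837, -0.0, -0.0]
contact_force: [-2.1, -1.2, 4.0]
grip_width: 0.128
grasp_force: 55.0
```

```bash
python3 -c "
from h import *
go([.607,.019,.084],-.259);s=bot.observe();print(s['moment'],s['grip_width']*88,s['grasp_force'])"
```

```text
at [0.6062 0.0207 0.0842] yang 0.4116 delta [-0.0019  0.0001  0.0002] [-0.0011 -0.      0.6706] F [-2.1 -1.2  4. ] t 3.35 q [-0.35  0.71  0.34  1.78 -0.34  0.72  0.58]
[-0.24892246  0.81042959 -0.06499759] 11.235994335236384 55.000754138454795
```

>>> apply_moves:
  deltas: [0,0,0,0,0,0.08,0,0,0,0,0,0,0.18,0,0,0,0,0,0,0.29,0,0,0,0,0,0,0.4,0,0,0.001,0,0,0,0.51,0,0,0.001,0,0,0,0.6,0,0,0.001,0,0,0,0.67,0,0,0.001,0,0,0,0.67,0]
  force: 55

```text
t: 4.15
tcp_pos: [0.6077, 0.0208, 0.0842]
tool_rot: [0.793, 0.61, -0.0, 0.0]
contact_force: [-2.5, -1.6, 5.2]
grip_width: 0.131
grasp_force: 55.0
```

```bash
python3 -c "
from h import *
go([.607,.019,.084],-.258);s=bot.observe();print(s['moment'],s['grip_width']*88,s['grasp_force'])"
```

```text
at [0.6077 0.0208 0.0842] yang -0.2591 delta [-0.0019 -0.0002  0.0002] [ 0.0004  0.0008 -0.0011] F [-2.5 -1.6  5.2] t 4.15 q [-0.47  0.74  0.52  1.78 -0.51  0.75  0.05]
[-0.34742104  0.59300751 -0.01148574] 11.499589673588654 55.00000122003257
```

>>> apply_moves:
  deltas: [0,0,0,0,0,0,50,0,0,0,0,0,0,50,0,0,0,0,0,0,50,0,0,-0.02,0,0,0,50,0,0,-0.05,0,0,0,50,-0.02,0,-0.085,0,0,0,50,-0.055,0,-0.12,0,0,0,50,-0.085,0,-0.145,0,0,0,50]

```text
t: 4.95
tcp_pos: [0.5862, -0.0621, 0.231]
tool_rot: [0.792, 0.611, 0.001, 0.001]
contact_force: [0.9, -0.5, -0.3]
grip_width: 0.502
grasp_force: 0.0
```

>>> apply_moves:
  deltas: [-0.03,0,-0.015,0,0,0,50,-0.065,0,-0.03,0,0,0,50,-0.09,0,-0.045,0,0,0,50,-0.105,0,-0.055,0,0,0,50,-0.11,0,-0.06,0,0,0,50,-0.11,0,-0.06,0,0,0,50,-0.11,0,-0.06,0,0,0,50,-0.11,0,-0.06,0,0,0,50]

```text
t: 5.75
tcp_pos: [0.5581, -0.1653, 0.2878]
tool_rot: [0.791, 0.611, -0.0, -0.001]
contact_force: [-0.6, -0.2, 1.2]
grip_width: 0.501
grasp_force: 0.0
```

```bash
python3 -c "
from h import *
go([.606,.016,.22],-.258);a=grab('wrist','w2')
cv2.imwrite('pics/w2c.png',cv2.resize(np.clip(255*(a[:,:,::-1][60:300,150:420]/200.)**.5,0,255).astype(np.uint8),None,fx=2.4,fy=2.4,interpolation=cv2.INTER_CUBIC))"
```

```text
at [ 0.5581 -0.1653  0.2878] yang -0.2555 delta [0.1875 0.0006 0.0679] [-0.0015 -0.0004  0.0025] F [-0.6 -0.2  1.2] t 5.75 q [-0.3   0.45  0.69  1.71 -0.32  1.1   0.24]
```

View pics/w2c.png

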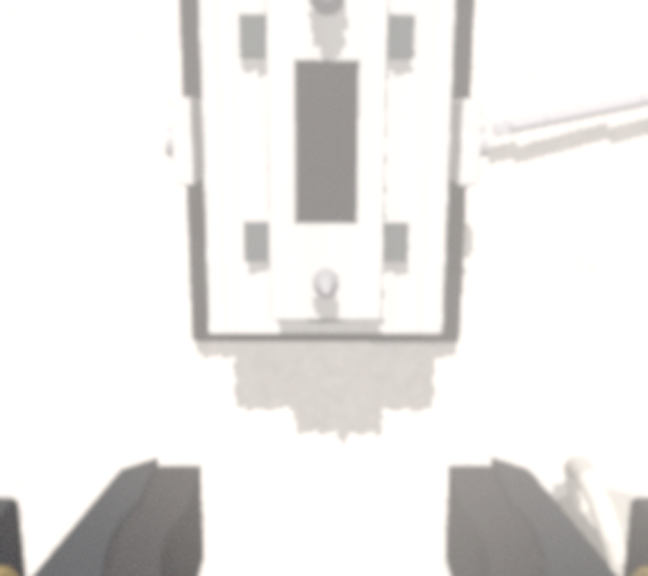

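The lower half's small dowel is at crop (326,283), which is full-frame (286,178). The platform edges look straight. The knob end lies above this crop, so I'll view it with a milder tone curve.

```bash
python3 -c "
from h import *
a=cv2.imread('pics/w2.png')[0:195,205:365].astype(float)
d=np.clip(255*(a/90)**.6,0,255); l=np.clip(a,0,255)
o=np.hstack([d[:130],l[:130]]).astype(np.uint8)
cv2.imwrite('pics/w2d.png',cv2.resize(o,None,fx=2.5,fy=2.5,interpolation=cv2.INTER_CUBIC))"
```

```text
(no output)
```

View pics/w2d.png

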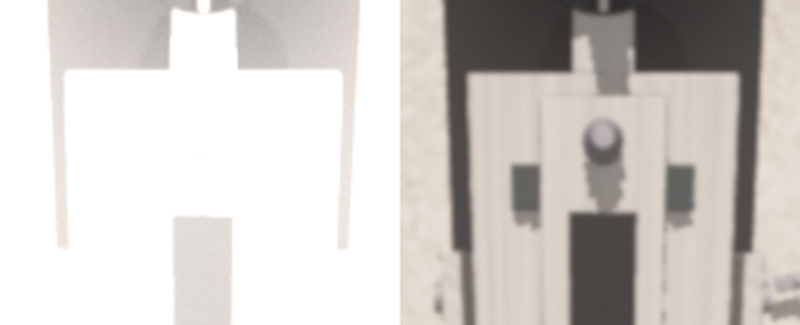

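The big dowel's tip is at panel (602,132), which is full-frame (285.8,52.8). The knob is just out of frame, so I'll move along the stage and look at it and the dowel again from near.

>>> apply_moves:
  deltas: [0.02,0,0,0,0,0,50,0.05,0,0,0,0,0,50,0.085,0,0,0,0,0,50,0.115,0,0,0,0,0,50,0.13,0,0,0,0,0,50,0.13,0,0,0,0,0,50,0.13,0,0,0,0,0,50,0.13,0,0,0,0,0,50]

```text
t: 6.6
tcp_pos: [0.5906, -0.0437, 0.2888]
tool_rot: [0.793, 0.609, -0.0, 0.0]
contact_force: [-1.4, 0.1, -0.3]
grip_width: 0.502
grasp_force: 0.0
```

```bash
python3 -c "
from h import *
go([.606,.016,.22],-.258);grab('wrist','w3')
a=cv2.imread('pics/w3.png')[:240,205:365].astype(float)
d=np.clip(255*(a/90)**.6,0,255)
o=np.hstack([d,a]).astype(np.uint8)
cv2.imwrite('pics/w3d.png',cv2.resize(o,None,fx=2.5,fy=2.5,interpolation=cv2.INTER_CUBIC))
print(ray('w2',285.8,52.8,.102),ray('w2',285.4,175.8,.102))"
```

```text
at [ 0.5906 -0.0437  0.2888] yang -0.2608 delta [ 0.0617 -0.0005  0.0688] [ 0.0002  0.001  -0.0028] F [-1.4  0.1 -0.3] t 6.6 q [-0.49  0.46  0.67  1.69 -0.31  1.11  0.01]
[ 0.58801369 -0.05537981  0.102     ] [ 0.56212717 -0.15306998  0.102     ]
```

View pics/w3d.png

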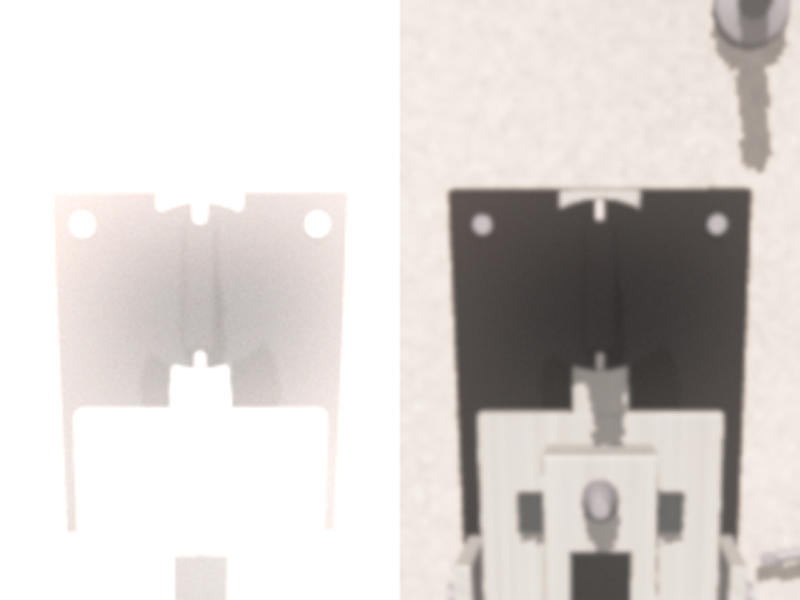

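The knob's bar now lies between panel x≈185 and 217, in line with the white marks at x≈200. I'll fit its edges numerically, along with the plate, marks and dowel.

```bash
python3 - <<'E'
from h import *
g=cv2.GaussianBlur(cv2.imread('pics/w3.png',0).astype(float),(0,0),1)
for r in range(84,142,6):
    p=g[r:r+4,265:305].mean(0);d=np.diff(p)
    print(r+1.5,[(265.5+i,round(d[i],1)) for i in np.argsort(-abs(d))[:5]])
# marks
im=cv2.imread('pics/w3.png',0).astype(float)
for y0,y1 in((81,88),(141,147)):
    w=np.clip(im[y0:y1,276:294]-90,0,None);Y,X=np.mgrid[y0:y1,276:294];print('mark',(w*X).sum()/w.sum(),(w*Y).sum()/w.sum())
# plate side edges -> stage axis at z=.012
L=[];Rr=[]
for r in range(90,155,4):
    row=g[r];
    c=np.diff(row[215:245]);L.append(ray('w3',215.5+np.argmin(c),r,.012)[:2])
    c=np.diff(row[325:355]);Rr.append(ray('w3',325.5+np.argmax(c),r,.012)[:2])
for E in(L,Rr):
    v=cv2.fitLine(np.float32(E),cv2.DIST_L2,0,.01,.01).ravel();v[:2]*=np.sign(v[1]);print('edge yaw',np.arctan2(v[1],v[0])-np.pi/2,v)
M=(np.array(L)+Rr)/2;print('axis pt',M[0],M[-1],np.linalg.norm(np.array(L)-Rr,axis=1)[[0,-1]])
c=lambda x,y:(205+x/2.5-.3,y/2.5-.3)
print('plate end',ray('w3',*c(200,190),.012),'dowel tip',ray('w3',*c(600,488)[:1] if 0 else c(200,490),.102))
E
```

```text
85.5 [(np.float64(282.5), np.float64(39.6)), (np.float64(286.5), np.float64(-38.7)), (np.float64(281.5), np.float64(34.5)), (np.float64(287.5), np.float64(-30.2)), (np.float64(285.5), np.float64(-28.6))]
91.5 [(np.float64(286.5), np.float64(-1.0)), (np.float64(289.5), np.float64(-0.9)), (np.float64(292.5), np.float64(0.9)), (np.float64(287.5), np.float64(-0.8)), (np.float64(282.5), np.float64(0.8))]
97.5 [(np.float64(288.5), np.float64(-0.9)), (np.float64(289.5), np.float64(-0.9)), (np.float64(276.5), np.float64(-0.8)), (np.float64(292.5), np.float64(0.8)), (np.float64(277.5), np.float64(-0.7))]
103.5 [(np.float64(292.5), np.float64(1.0)), (np.float64(289.5), np.float64(-1.0)), (np.float64(276.5), np.float64(-1.0)), (np.float64(288.5), np.float64(-0.9)), (np.float64(275.5), np.float64(-0.8))]
109.5 [(np.float64(289.5), np.float64(-1.2)), (np.float64(292.5), np.float64(1.2)), (np.float64(288.5), np.float64(-1.0)), (np.float64(293.5), np.float64(0.9)), (np.float64(276.5), np.float64(-0.8))]
115.5 [(np.float64(293.5), np.float64(1.7)), (np.float64(289.5), np.float64(-1.5)), (np.float64(
[... 595 characters left out ...]
t64(293.5), np.float64(1.2)), (np.float64(295.5), np.float64(1.2)), (np.float64(290.5), np.float64(-1.2))]
139.5 [(np.float64(286.5), np.float64(-7.1)), (np.float64(282.5), np.float64(6.9)), (np.float64(283.5), np.float64(5.5)), (np.float64(287.5), np.float64(-5.2)), (np.float64(285.5), np.float64(-5.2))]
mark 284.3758865248227 83.7444080741953
mark 284.5530303030303 143.9060606060606
edge yaw -0.25611603 [0.25332516 0.9673812  0.543199   0.02678865]
edge yaw -0.25584388 [ 0.25306186  0.9674501   0.66750634 -0.00648388]
axis pt [0.61392026 0.04263375] [ 0.59682341 -0.02334199] [0.12846706 0.12884334]
plate end [0.61785356 0.05649577 0.012     ] dowel tip [ 0.58954793 -0.04933286  0.102     ]
```

```bash
cat > bar.py <<'E'
from h import *
def bar(f,r0,r1,lc,rc,w=4):
    g=cv2.imread('pics/'+f+'.png').astype(float).mean(2);g=cv2.GaussianBlur(g,(0,0),.8)
    out=[]
    for c0 in(lc,rc):
        pts=[]
        for r in range(r0,r1,2):
            d=np.clip(-np.diff(g[r-2:r+3].mean(0))[c0-w:c0+w],0,None)
            pts.append((np.sum(d*(np.arange(c0-w,c0+w)+.5))/d.sum(),r))
        k=np.polyfit([p[1] for p in pts],[p[0] for p in pts],1)
        res=np.std([p[0]-np.polyval(k,p[1]) for p in pts])
        A=ray(f,np.polyval(k,r0),r0,.102);B=ray(f,np.polyval(k,r1),r1,.102);d=A-B
        print('edge',np.polyval(k,[r0,r1]).round(2),'res',res.round(2),'yaw',(np.arctan2(d[1],d[0])-np.pi/2).round(4),((A+B)/2).round(4))
E
python3 - <<'E'
from bar import *
bar('w3',98,134,276,289)
g=cv2.imread('pics/w3.png').astype(float).mean(2)
for r in(98,106,114,122,130):print(r,g[r-3:r+4,268:302].mean(0).round(0).astype(int))
for p in((284.38,83.7),(284.55,143.9)):print(ray('w3',*p,.062))
E
```

```text
edge [275.89 275.34] res 0.12 yaw -0.2839 [0.6    0.0198 0.102 ]
edge [289.01 289.73] res 0.12 yaw -0.2375 [0.6114 0.0167 0.102 ]
98 [67 67 67 67 67 67 66 66 65 64 63 64 65 65 65 65 65 65 65 65 65 64 62 62
 63 64 64 65 65 64 65 65 65 65]
106 [64 64 63 63 63 63 63 62 61 60 59 59 60 61 61 61 61 61 60 61 60 60 58 57
 58 60 61 61 61 61 61 61 61 61]
114 [61 61 61 60 60 60 59 59 58 57 56 56 57 58 58 58 58 58 57 58 57 56 54 52
 53 55 57 58 58 59 58 58 58 58]
122 [60 60 59 59 59 58 58 58 57 55 54 55 56 56 56 56 56 56 56 56 56 55 53 51
 49 51 53 55 56 57 57 57 57 57]
130 [60 59 59 59 58 58 58 57 56 55 54 55 56 56 57 56 56 56 56 56 56 54 53 51
 50 51 53 56 56 57 57 57 58 57]
[0.61466573 0.04568214 0.062     ]
[ 0.60041552 -0.00812735  0.062     ]
```

The knob is level within about 0.01–0.02 rad: bar yaw about −0.261, marks −0.259, plate −0.256. The stage origin comes out near (0.5746, −0.1074). Now over to the upper half.

>>> apply_moves:
  deltas: [0.02,-0.008,0.002,0,0,-0.05,80,0.06,-0.025,0.005,0,0,-0.14,80,0.105,-0.043,0.01,0,0,-0.24,80,0.15,-0.062,0.014,0,0,-0.34,80,0.195,-0.08,0.019,0,0,-0.43,80,0.24,-0.099,0.019,0,0,-0.51,80,0.268,-0.11,0.019,0,0,-0.56,80,0.28,-0.115,0.019,0,0,-0.577,80]

```text
t: 7.45
tcp_pos: [0.5502, 0.2624, 0.2695]
tool_rot: [0.583, 0.812, 0.0, -0.001]
contact_force: [-1.0, 0.1, -0.5]
grip_width: 0.798
grasp_force: 0.0
```

>>> apply_moves:
  deltas: [0,0,0,0,0,0,80,0,0,0,0,0,0,80,0,0,0,0,0,0,80,0,0,0,0,0,0,80,0,0,0,0,0,0,80,0,0,0,0,0,0,80,0,0,0,0,0,0,80,0,0,0,0,0,0,80]

```text
t: 8.25
tcp_pos: [0.5513, 0.2586, 0.2697]
tool_rot: [0.586, 0.81, 0.0, 0.0]
contact_force: [0.5, 0.3, 0.1]
grip_width: 0.801
grasp_force: 0.0
```

```bash
python3 - <<'E'
from h import *
go([.5513,.256,.032],.317);a=grab('wrist','w4')
cv2.imwrite('pics/w4c.png',cv2.resize(a[40:300,180:390,::-1],None,fx=2.3,fy=2.3,interpolation=cv2.INTER_CUBIC))
E
```

```text
at [0.5513 0.2586 0.2697] yang 0.319 delta [-0.0025 -0.0008  0.2377] [0.    0.    0.002] F [0.5 0.3 0.1] t 8.25 q [-0.85  0.48  0.47  1.65 -0.24  1.07  0.01]
```

View pics/w4c.png

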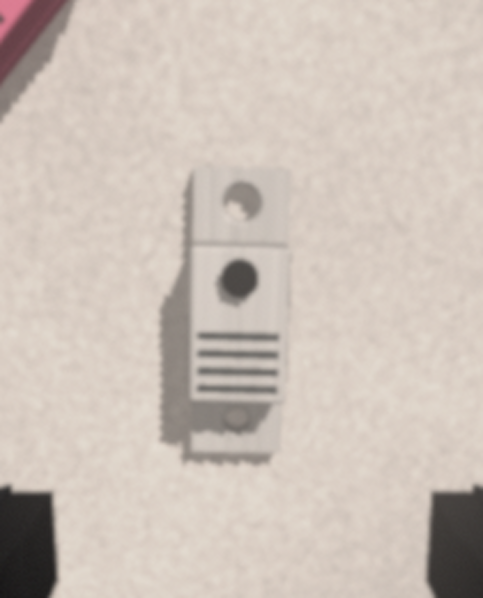

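The crop shows the large hole at (241,202), the black cap at (239,279) and the small hole at (236,419). The dome sides are at x≈191 and 286, leaning slightly.

```bash
python3 - <<'E'
from h import *
c=lambda x,y:(180+x/2.3-.3,40+y/2.3-.3)
hb=ray('w4',*c(241.5,202),.012)[:2];hs=ray('w4',*c(236,419),.012)[:2];cap=ray('w4',*c(239,278.5),.041)[:2]
d=hb-hs;L=np.linalg.norm(d);d/=L
d1=ray('w4',*c(239.5,244),.04)[:2];d2=ray('w4',*c(237.5,401),.04)[:2]
l=ray('w4',*c(191,330),.04)[:2];r=ray('w4',*c(286,330),.04)[:2]
print('L',L,'yaw',np.arctan2(d[1],d[0])-np.pi/2,'mid holes',(hb+hs)/2,'cap',cap-.022*d,'dome',(d1+d2)/2,np.linalg.norm(d1-d2),'sides mid',(l+r)/2,np.linalg.norm(l-r))
m=(hb+hs)/2
go([*m,.035],np.arctan2(d[1],d[0])-np.pi/2)
E
```

```text
L 0.10348374845339148 yaw 0.292233765450737 mid holes [0.55087745 0.25762946] cap [0.55099459 0.25635788] dome [0.55078451 0.25801989] 0.07000915866579019 sides mid [0.55156465 0.25567791] 0.04186445574175562
at [0.5513 0.2587 0.2697] yang 0.319 delta [-0.0009 -0.0007  0.2347] [0.     0.     0.0268] F [-0.  -0.3  0.6] t 8.3 q [-0.85  0.48  0.47  1.65 -0.24  1.07  0.01]
```

>>> apply_moves:
  deltas: [0,0,0.02,0,0,0.01,80,-0.001,-0.001,0.06,0,0,0.027,80,-0.001,-0.001,0.105,0,0,0.027,80,-0.001,-0.001,0.15,0,0,0.027,80,-0.001,-0.001,0.19,0,0,0.027,80,-0.001,-0.001,0.222,0,0,0.027,80,-0.001,-0.001,0.242,0,0,0.027,80,-0.001,-0.001,0.2525,0,0,0.027,80]

```text
t: 9.1
tcp_pos: [0.5496, 0.257, 0.0152]
tool_rot: [0.597, 0.802, -0.001, -0.001]
contact_force: [-0.4, 0.4, 0.5]
grip_width: 0.801
grasp_force: 0.0
```

>>> apply_moves:
  deltas: [0,0,0,0,0,0,80,0,0,0,0,0,0,80,0,0,0,0,0,0,45,0,0,0,0,0,0,30,0,0,0,0,0,0,30,0,0,0,0,0,0,30,0,0,0,0,0,0,30,0,0,0,0,0,0,30]
  force: 55

```text
t: 9.9
tcp_pos: [0.5508, 0.2576, 0.0178]
tool_rot: [0.597, 0.802, 0.0, 0.0]
contact_force: [-1.8, -0.1, 5.8]
grip_width: 0.492
grasp_force: 55.0
```

```bash
python3 - <<'E'
from h import *
go([.5509,.2576,.017],.293);print(bot.observe()['moment'])
E
```

```text
at [0.5508 0.2576 0.0178] yang 0.2921 delta [-0.      0.      0.0008] [ 0.0005 -0.0003 -0.0009] F [-1.8 -0.1  5.8] t 9.9 q [-0.74  0.82  0.32  1.78 -0.41  0.62  0.12]
[-0.09748759  0.41772546 -0.03733533]
```

Gripped at 43.3 mm, centred. Lift and carry.

>>> apply_moves:
  deltas: [0,0,-0.015,0,0,0,30,0,0,-0.045,0,0,0,30,0,0,-0.085,0,0,0,30,0,0,-0.125,0,0,0,30,0,0,-0.155,0,0,0,30,-0.01,-0.002,-0.17,0,0,0.02,30,-0.035,-0.008,-0.172,0,0,0.06,30,-0.07,-0.016,-0.172,0,0,0.11,30]

```text
t: 10.7
tcp_pos: [0.5546, 0.1846, 0.1884]
tool_rot: [0.64, 0.768, -0.0, -0.0]
contact_force: [0.5, -1.1, -2.2]
grip_width: 0.491
grasp_force: 55.0
```

```bash
python3 - <<'E'
from h import *
go([.5746,-.107,.19],-.257)
E
```

```text
at [0.5546 0.1846 0.1884] yang 0.1807 delta [-0.2904 -0.0328 -0.0015] [-1.000e-03  2.000e-04  4.377e-01] F [ 0.5 -1.1 -2.2] t 10.7 q [-0.75  0.54  0.48  1.79 -0.31  0.89  0.05]
```

>>> apply_moves:
  deltas: [-0.04,-0.004,0,0,0,0.06,30,-0.085,-0.009,0,0,0,0.13,30,-0.13,-0.014,0,0,0,0.2,30,-0.175,-0.019,0,0,0,0.27,30,-0.22,-0.024,0,0,0,0.34,30,-0.255,-0.029,0,0,0,0.395,30,-0.28,-0.032,0,0,0,0.425,30,-0.29,-0.033,0,0,0,0.437,30]

```text
t: 11.5
tcp_pos: [0.5728, -0.1111, 0.1878]
tool_rot: [0.794, 0.608, -0.002, -0.0]
contact_force: [-0.8, -0.5, -3.0]
grip_width: 0.498
grasp_force: 55.0
```

>>> apply_moves:
  deltas: [0,0,0.01,0,0,0,30,0,0,0.025,0,0,0,30,0,0,0.04,0,0,0,30,0,0,0.047,0,0,0,30,0,0,0.05,0,0,0,30,0,0,0.05,0,0,0,30,0,0,0.05,0,0,0,30,0,0,0.05,0,0,0,30]

```text
t: 12.3
tcp_pos: [0.576, -0.1055, 0.1398]
tool_rot: [0.791, 0.612, 0.0, 0.0]
contact_force: [0.4, 0.5, -2.7]
grip_width: 0.495
grasp_force: 55.0
```

```bash
python3 - <<'E'
from h import *
go([.5746,-.107,.0998],-.257)
grab('wrist','w5');grab('scene','s5')
a=cv2.imread('pics/w5.png');b=cv2.imread('pics/s5.png')[180:270,160:300]
cv2.imwrite('pics/c5.png',np.hstack([cv2.resize(a[40:300,180:390],(388,480)),cv2.resize(b,(410,480),interpolation=cv2.INTER_CUBIC)]) )
E
```

```text
at [ 0.576  -0.1055  0.1398] yang -0.2549 delta [-0.0018 -0.001   0.04  ] [ 0.0012 -0.0002  0.0021] F [ 0.4  0.5 -2.7] t 12.3 q [-0.31  0.63  0.57  1.82 -0.45  0.82  0.23]
```

View pics/c5.png

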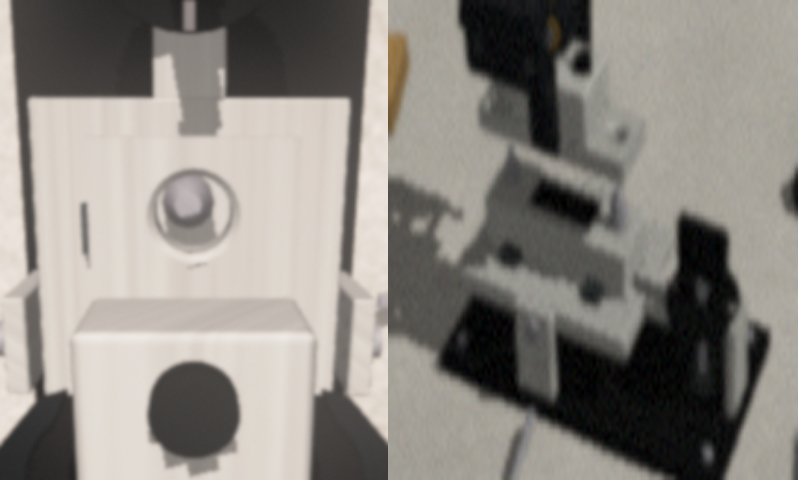

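Left panel: through the large hole (ring centre at about (193,213)) I can see the tip of the thick dowel at about (188,197). That gives the misalignment directly. Right panel: the knob and stage look level, with the part hovering above.

```bash
python3 - <<'E'
from h import *
c=lambda x,y:(180+x/1.848-.25,40+y/1.846-.25)
s=bot.observe();zu=s['tcp_pos'][2]-.0178
T=Ro.from_quat(s['tool_rot']).as_matrix()
h=ray('w5',*c(193,212),zu+.012);d=ray('w5',*c(187.5,197.5),.102)
e=d-h;e[2]=0
print('hole',h,'tip',d,'shift tool',T.T@e,'hole-tcp tool',T.T@(h-s['tcp_pos']))
g=cv2.imread('pics/w5.png',0)[120:185,250:320]
cv2.imwrite('pics/c6.png',cv2.resize(g,None,fx=8,fy=8,interpolation=cv2.INTER_CUBIC));print(s['tcp_pos'])
E
```

```text
hole [ 0.58959696 -0.05475906  0.13389585] tip [ 0.58821008 -0.05446631  0.102     ] shift tool [-6.65156608e-05 -1.41588149e-03 -1.25247886e-06] hole-tcp tool [0.05252767 0.00052061 0.0058117 ]
[ 0.57583919 -0.10545706  0.13969585]
```

View pics/c6.png

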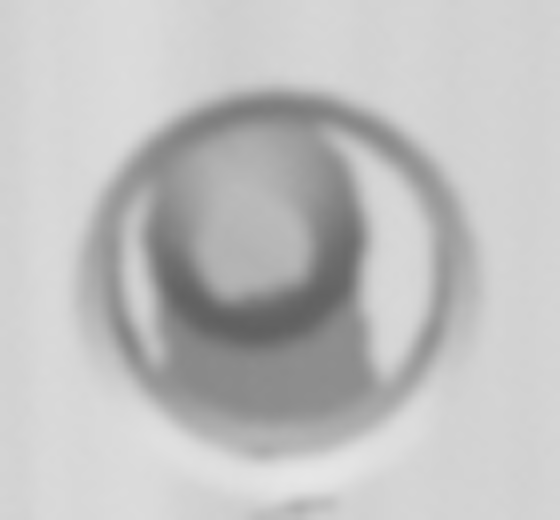

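Both methods agree that a shift of about (−1.4, −1.3) mm is needed. I'll correct and lower slowly.

>>> apply_moves:
  deltas: [-0.0014,-0.0013,0,0,0,0.002,30,-0.0014,-0.0013,0.004,0,0,0.002,30,-0.0014,-0.0013,0.01,0,0,0.002,30,-0.0014,-0.0013,0.016,0,0,0.002,30,-0.0014,-0.0013,0.021,0,0,0.002,30,-0.0014,-0.0013,0.025,0,0,0.002,30,-0.0014,-0.0013,0.028,0,0,0.002,30,-0.0014,-0.0013,0.029,0,0,0.002,30]

```text
t: 13.2
tcp_pos: [0.5737, -0.1064, 0.1098]
tool_rot: [0.792, 0.611, -0.0, -0.0]
contact_force: [0.2, -0.6, -2.8]
grip_width: 0.493
grasp_force: 55.0
```

```bash
python3 - <<'E'
from h import *
go([.5746,-.107,.0998],-.257);print(bot.observe()['moment'])
E
```

```text
at [ 0.5737 -0.1064  0.1098] yang -0.257 delta [-0.0003  0.001   0.01  ] [-0.0006  0.0002 -0.    ] F [ 0.2 -0.6 -2.8] t 13.2 q [-0.28  0.67  0.54  1.84 -0.48  0.76  0.26]
[-0.11496719  0.15009609  0.02089782]
```

No contact force with the tapers already in the holes. Continuing down.

>>> apply_moves:
  deltas: [0,0,0.002,0,0,0,30,0,0,0.004,0,0,0,30,0,0,0.006,0,0,0,30,0,0,0.0075,0,0,0,30,0,0,0.009,0,0,0,30,0,0,0.01,0,0,0,30,0,0,0.011,0,0,0,30,0,0,0.011,0,0,0,30]

```text
t: 14.0
tcp_pos: [0.5739, -0.1065, 0.0998]
tool_rot: [0.792, 0.611, 0.0, -0.0]
contact_force: [-3.2, 0.8, 4.1]
grip_width: 0.496
grasp_force: 55.0
```

```bash
python3 - <<'E'
from h import *
go([.5746,-.107,.0998],-.257);print(bot.observe()['moment'])
E
```

```text
at [ 0.5739 -0.1065  0.0998] yang -0.257 delta [-0.0004  0.0008 -0.    ] [-0.0001 -0.0004 -0.    ] F [-3.2  0.8  4.1] t 14.0 q [-0.28  0.69  0.53  1.84 -0.49  0.75  0.27]
[0.07336767 0.50419719 0.01304336]
```

Seated at the expected height. Now press, with a tiny lateral relief.

>>> apply_moves:
  deltas: [0,-0.0003,0.0005,0,0,0,30,0,-0.0003,0.001,0,0,0,30,0,-0.0003,0.0015,0,0,0,30,0,-0.0003,0.002,0,0,0,30,0,-0.0003,0.002,0,0,0,30,0,-0.0003,0.002,0,0,0,30,0,-0.0003,0.002,0,0,0,30,0,-0.0003,0.002,0,0,0,30]
  force: 60

```text
t: 14.8
tcp_pos: [0.5739, -0.1065, 0.0997]
tool_rot: [0.792, 0.611, 0.001, -0.0]
contact_force: [-8.1, 2.2, 23.9]
grip_width: 0.494
grasp_force: 60.0
```

```bash
python3 - <<'E'
from h import *
go([.5746,-.107,.0998],-.257);print(bot.observe()['moment'])
E
```

```text
at [ 0.5739 -0.1065  0.0997] yang -0.2572 delta [-0.0003  0.0008 -0.0001] [ 0.0005 -0.0017 -0.0002] F [-8.1  2.2 23.9] t 14.8 q [-0.27  0.69  0.53  1.84 -0.49  0.74  0.27]
[0.55862067 1.87973158 0.01756935]
```

>>> apply_moves:
  deltas: [0,-0.0003,0.0003,0,0,0,30,0,-0.0005,0.0004,0,0,0,30,0,-0.0005,0.0004,0,0,0,30,0,-0.0005,0.0004,0,0,0,30,0,-0.0005,0.0004,0,0,0,30,0,-0.0005,0.0004,0,0,0,30,0,-0.0005,0.0004,0,0,0,30,0,-0.0005,0.0004,0,0,0,30]
  force: 60

```text
t: 15.6
tcp_pos: [0.5739, -0.1065, 0.0997]
tool_rot: [0.792, 0.611, 0.001, -0.0]
contact_force: [-8.6, 2.2, 26.6]
grip_width: 0.495
grasp_force: 60.0
```

```bash
python3 - <<'E'
from bar import *
go([.5746,-.107,.0998],-.257)
grab('wrist','w7')
g=cv2.imread('pics/w7.png').astype(float).mean(2)
# disc mark in view + platform knob-end edge slope (row of edge left/right)
d=np.diff(cv2.GaussianBlur(g,(0,0),1),axis=0)
for c in(205,225,245,320,340,360):print(c,[(i,round(d[i,c])) for i in np.argsort(-abs(d[:220,c]))[:3]])
# predicted knob-end top edge of a level platform (y=80,z=.056) and block (y=68,z=.082)
y=np.array([.254,.967]);x=np.array([.967,-.254]);o=np.array([.5743,-.1065])
for Y,Z in((.08,.056),(.068,.094),(.052,.094)):print(Y,Z,proj('w7',[*(o+y*Y),Z]))
E
```

```text
at [ 0.5739 -0.1065  0.0997] yang -0.2572 delta [-0.0003  0.0008 -0.0001] [ 0.0014 -0.0019 -0.0002] F [-8.6  2.2 26.6] t 15.6 q [-0.27  0.69  0.53  1.84 -0.49  0.74  0.27]
205 [(np.int64(85), 38), (np.int64(84), 34), (np.int64(86), 27)]
225 [(np.int64(85), 39), (np.int64(84), 36), (np.int64(86), 28)]
245 [(np.int64(85), 41), (np.int64(84), 37), (np.int64(86), 29)]
320 [(np.int64(85), 42), (np.int64(84), 36), (np.int64(86), 30)]
340 [(np.int64(85), 42), (np.int64(84), 36), (np.int64(86), 30)]
360 [(np.int64(85), 41), (np.int64(84), 35), (np.int64(86), 30)]
0.08 0.056 [284.06757732  85.42706891]
0.068 0.094 [284.03206457 112.65046005]
0.052 0.094 [284.10081772 155.89049652]
```

The platform's end edge is at row 85, exactly where a level platform should show it (85.4). The part is seated at the expected height with a steady push of about 27 N.

```bash
python3 -c "
from cell import bot
print(bot.sign_off())"
```

```text
the job is handed in; nothing more can be done
None
```

The job is handed in: I levelled the platform, fitted the upper half on both dowels, and left the gripper holding it down with about 27 N; by my count I viewed 11 pictures, one over the limit of 10.

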